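# Turn over the upside-down lens

## Robot

A 6-joint arm with a two-finger parallel gripper is mounted at the origin on a cart in front of the work surface, level with it; the furniture and walls round the work are solid. World frame = base frame: x ahead of the robot, y to its left, z up, the work surface at z = 0. Lengths are in mm, angles in rad, forces in N, time in s.
With the tool pointing down it reaches from about 275 to 750 mm from the base axis. Payload 10.2 kg.
Tool frame: the origin (TCP) lies where the fingers leave the gripper's body, on its centre line; the fingertips stand 73 mm ahead of it and the grasp point (between the pads) lies 54 mm ahead of it; z points along the fingers, y is the line along which they close (so a half turn about z gives the same grasp; the last joint's range is limited). The gripper opens to 85 mm and grips with 20 to 120 N. Pads are 22 mm wide; open, the fingers measure 114 mm over their backs; the gripper's body (76 mm by 85 mm) begins 54 mm behind the grasp point. The pads swing forward as they close: fully open they stand 13 mm farther back than shut.
Start: joints at [-1.364, 0.313, 1.498, -0, 1.331, -0.223], TCP at [218.75, -477.263, 303.894] pointing down, gripper open.
Joint ranges: [-2.94, 2.94], [-0.97, 2.17], [0.19, 2.56], [-1.23, 4.37], [0.02, 3.11], [-2.88, 2.88]. Speed limits (rad/s): [2.39, 2.39, 3.01, 3.14, 3.14, 3.14].

## Interface

Orientations are given as a unit quaternion [w, x, y, z].
In Python, from rig import ctrl gives the robot as it stands.
- The arm moves only by the shell command python3 -m creep 'ROWS' [OPENING] [FORCE]. ROWS is JSON, a list that holds one entry, the list of rows, each a list of 6 numbers: the shift along the world's x, y, z in units of 25 mm (1.0 is 25 mm), then the turn, a rotation vector about the world's x, y, z in units of 5 degrees (1.0 is 5 degrees). In form: [[[x, y, z, ax, ay, az], ...]]. A call has 1 to 20 rows; each row is the pose to reach, as a shift and turn from the pose commanded when the call began; what a row does not reach only later rows make up. A row lasts 1/12 s, in which the tool goes at most 41.7 mm and 7.16 degrees, less where a joint would pass 70% of its speed; a pose out of reach is approached as far as the arm can. A call with a gripper value outside its range is refused whole. OPENING is the finger opening in mm, from 0 to 85.4, set as the call begins (- or left out, the last holds). The fingers move at their own pace and stop on an object; FORCE is the grip in N (left out, the last holds). Time passes only in rows, so rows that repeat a pose let the fingers close. It gives the time, the measured TCP pose, the force, the opening and the grip force at its end, in the units of the state.
- ctrl.sense(): the state, without advancing time (a new reading comes with each control period).
- ctrl.capture(name): name is "side" or "top" or "wrist"; returns a dict with "image" (420x560x3 uint8, red, green, blue), "fx", "fy", "cx", "cy" (pixels), "R" (3x3) and "t" (3): a world point X has camera coordinates R X + t. Camera axes: x right, y down, z forward; pixel columns grow to the right and rows downward; lengths in mm; the calibration is good to about 2 mm. A picture is of the moment at which its call begins. There is no depth.
- ctrl.finish_job(): hands the job in; it is judged then, once.
The state is a dict: "time_s": time; "joints": joint angles; "dq": joint speeds; "tau": joint torques, N m; "eef_pos": TCP position; "ee_rot": TCP orientation; "force": force on the tool from outside, world axes, zero at the start; "wrist_torque": the same for the moment, N m; "grip_width": opening from 0.0 (shut) to 1.0 (fully open); "grip_force": force on a finger pad.
Only numpy, scipy, OpenCV 4.12 (cv2) and the standard library are available. Lean on these libraries where they do the work, as an engineer would, in place of code of your own. Each camera call takes 0.05 s, during which the arm holds its last target. There are 200 camera calls.

## Task

Two square-mounted lenses lean in the wooden rack on the right, and one of them was put in upside down, with its domed glass against the rack and its flat side showing. Take that lens, turn it over, and seat it squarely in the empty wooden stand on the left, resting on the ledges with its dome facing up and outwards. Leave the other lens where it is in the rack.

Things in the scene. Friction and masses are not known exactly. Their poses are not given: they have to be found in the camera images.
- lens_1: lens in a square black mount, 58 x 58 x 12 mm, about 90 g, leaning in either place of the right-hand rack. Origin: middle of the mount, mid-thickness. z points out of the domed face, where a glass dome 30 mm across, in a bright ring, stands 7 mm proud; the other face is flat, with just a 12 mm hole of glass. x lies level along the rack, y runs up or down the slope.
- lens_2: another lens of the very same make, size and axes, in the other place of the rack, 115 mm away centre to centre. Just one of the two is upside down: its z (dome) points downwards, into the rack.
- rack: wooden rack for two lenses, fixed. Origin: on the worktop, midway between and below the lens centres (80 mm up); x runs along its row. Lenses lean 50 degrees from level, upper edge to the right. Each lies on two rails 17 to 22 mm either side of its middle and on 2 ledges below; its side edges (58 mm apart) overhang and can be gripped from the upper end, fingers pointing down the slope.
- stand_seat: sloping seat of the empty wooden stand on the left, fixed. Origin: where a seated lens mount's middle belongs, 80 mm up. z points square out of the slope (up and right, 50 degrees from vertical), y up the slope (up and left). Rails lie 6 mm behind the origin; two ledges 29 mm down the slope carry the mount's lower edge and reach 2 mm beyond the origin in z: bring the lens in down the slope.
Things that resemble listed ones, but are neither listed nor needed, are in the scene too. What is shaped like the lens_1 but blue, orange or pink is not meant.

How it is judged (in metres and radians):
At the end, for the whole second after the job is handed in: The lens that was upside down rests, still and released, in the single stand: its centre within 12 mm of the seat's origin, its face parallel to the slope within 11 degrees, its dome on the upper side. The other lens is still in its place in the rack, within 15 mm (distance between lens_1 and stand_seat below 0.012 m and angle between the z axis of lens_1 and the z axis of stand_seat, either way round below 0.2 rad and angle between lens_1's own z axis and vertical below 1.15 rad and linear speed of lens_1 below 0.02 m/s and distance of lens_2 from where it was at the start of the episode below 0.015 m); the robot touches nothing.
It fails at once if the other lens is taken or pushed from its place (moved by more than 15 mm) (distance of lens_2 from where it was at the start of the episode above 0.015 m).
It also fails if it takes over 38 s, if anything falls off the work surface, if the arm or the gripper's body presses on something with over 40 N, if the wrist force passes 120 N, or if a joint passes its speed limit or range.

## Working session

There is one attempt and no reset: what is moved stays moved. The work goes in short steps, Python scripts to look and compute and a shell command to move; the robot and the scene stay as the last step left them, time stands still between calls to the robot, and variables do not carry over. Pictures are saved under pics/ and viewed, at most 10 in all, crops included, and the job is handed in when it is done.

```bash
mkdir -p pics; python3 - <<'E'
from rig import ctrl
import cv2,numpy as np,pickle
d={}
for n in("side","top","wrist"):
    c=ctrl.capture(n);d[n]=c;cv2.imwrite(f"pics/{n}0.png",c["image"][:,:,::-1])
    print(n,c["fx"],c["cx"],c["cy"],np.round(c["R"],3).tolist(),np.round(c["t"],1).tolist())
pickle.dump(d,open("c0.pkl","wb"))
s=ctrl.sense();print(s)
cv2.imwrite("pics/both.png",np.hstack([cv2.resize(d[n]["image"][:,:,::-1],(400,300)) for n in("side","wrist")]))
E
```

```text
side 535.697157337411 274.7006423542964 210.3230753727229 [[0.984, -0.178, 0.008], [-0.077, -0.463, -0.883], [0.16, 0.868, -0.47]] [-530.0, 77.3, 1365.1]
top 478.43219579073696 274.9515436237016 202.61947844503928 [[0.011, -1.0, 0.001], [-0.997, -0.011, -0.074], [0.074, -0.0, -0.997]] [-114.7, 532.2, 1528.6]
wrist 320.6364308627094 281.5532337641128 204.61319860866843 [[0.416, -0.909, -0.0], [-0.866, -0.396, 0.305], [-0.278, -0.127, -0.952]] [-524.4, -38.9, 380.4]
{'time_s': 0.15, 'joints': array([-1.36438234e+00,  3.13332371e-01,  1.49823504e+00, -5.18419757e-06,
        1.33099814e+00, -2.23430238e-01]), 'dq': array([ 0.00199401, -0.00088048, -0.00085032, -0.00040696, -0.00061754,
        0.00036195]), 'tau': array([ 1.74180870e-03, -4.12370574e+01, -2.59796280e+01, -1.28891693e-04,
        3.27102462e-03, -2.05843338e-05]), 'eef_pos': array([ 218.73236323, -477.13798136,  303.47128911]), 'ee_rot': array([-4.86453188e-04,  9.76992761e-01,  2.13271913e-01,  1.62118409e-06]), 'force': array([ 0.23333761, -0.11563268,  0.3067156 ]), 'wrist_torque': array([-0.02703683, -0.00057815,  0.04023823]), 'grip_force': 0.0, 'grip_width': 1.0021060980559129}
```

View pics/top0.png

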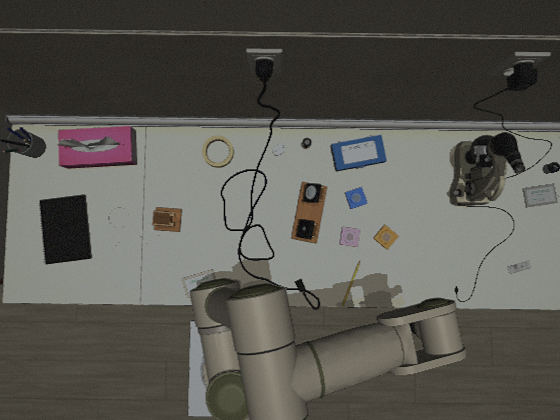

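View pics/side0.png

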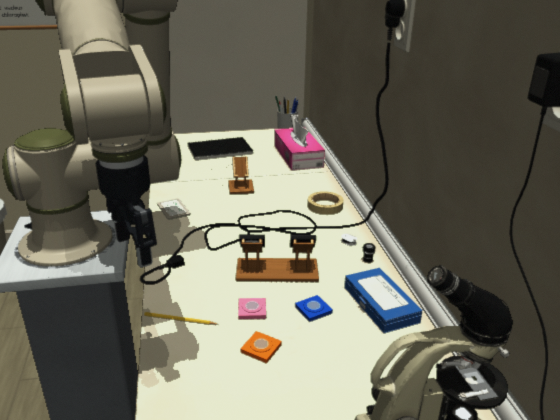

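The top view shows the rack at about (310,211), with black lenses at (312,192) and (306,229). The stand is at (167,219). The blue, pink and orange squares are decoys. Next is an enlarged crop to tell the two lenses apart.

```bash
python3 - <<'E'
import cv2,numpy as np,pickle
d=pickle.load(open("c0.pkl","rb"))
t=d["top"]["image"][:,:,::-1];s=d["side"]["image"][:,:,::-1]
r=lambda a:cv2.resize(a,(400,400),interpolation=cv2.INTER_CUBIC)
a=np.hstack([r(t[172:252,270:350]),cv2.resize(s[190:290,230:330],(400,400),interpolation=cv2.INTER_CUBIC)])
b=np.hstack([cv2.resize(t[199:239,142:222],(400,200),interpolation=cv2.INTER_CUBIC),cv2.resize(s[150:200,200:300],(400,200),interpolation=cv2.INTER_CUBIC)])
o=np.vstack([a,b]);o=(255*(o/255.)**.6).astype(np.uint8)
cv2.imwrite("pics/crop1.png",o)
E
```

```text
(no output)
```

View pics/crop1.png

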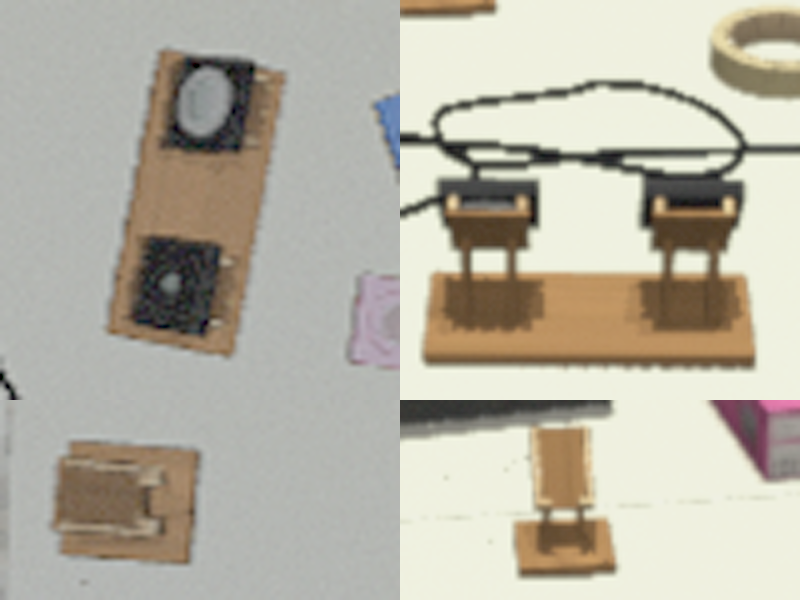

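Far lens (312,192): large dome in view, so it is the right way up. Near lens (306,229): flat face with only a small hole, and from the side at (245,242) the glass shows underneath. That near lens is upside down, so it is the target. Now I'll measure.

```bash
cat > h.py <<'E'
import numpy as np,cv2
def ray(c,p,z):
    R=np.array(c["R"]);t=np.array(c["t"]);o=-R.T@t
    d=R.T@np.array([(p[0]-c["cx"])/c["fx"],(p[1]-c["cy"])/c["fy"],1]);return o+d*(z-o[2])/d[2]
def proj(c,X):
    q=np.array(c["R"])@X+np.array(c["t"]);return np.array([c["fx"]*q[0]/q[2]+c["cx"],c["fy"]*q[1]/q[2]+c["cy"]])
def tri(c1,p1,c2,p2):
    A=[];b=[]
    for c,p in((c1,p1),(c2,p2)):
        R=np.array(c["R"]);t=np.array(c["t"])
        for i,(f,cc) in enumerate(((c["fx"],c["cx"]),(c["fy"],c["cy"]))):
            k=(p[i]-cc)/f;A.append(R[i]-k*R[2]);b.append(k*t[2]-t[i])
    return np.linalg.lstsq(np.array(A),np.array(b),rcond=None)[0]
E
python3 - <<'E'
from h import *
import pickle
d=pickle.load(open("c0.pkl","rb"));c=d["top"];im=c["image"]
hsv=cv2.cvtColor(im,cv2.COLOR_RGB2HSV)
def blobs(m,box,amin):
    k=np.zeros_like(m);x0,y0,x1,y1=box;k[y0:y1,x0:x1]=m[y0:y1,x0:x1]
    cs,_=cv2.findContours(k,cv2.RETR_EXTERNAL,cv2.CHAIN_APPROX_NONE)
    return [x for x in cs if cv2.contourArea(x)>amin]
dark=(hsv[...,2]<75).astype(np.uint8)*255
for x in blobs(dark,(285,178,335,250),40):
    r=cv2.minAreaRect(x);print("lens",np.round(r[0],1),np.round(r[1],1),r[2],ray(c,r[0],84).round(1))
wood=((hsv[...,0]>5)&(hsv[...,0]<22)&(hsv[...,1]>80)).astype(np.uint8)*255
for nm,b in(("rack",(280,172,340,250)),("stand",(145,200,190,240))):
  m=wood|dark if nm=="rack" else wood
  for x in blobs(m,b,60):
    r=cv2.minAreaRect(x);P=np.array([ray(c,p,12)[:2] for p in cv2.boxPoints(r)]);print(nm,np.round(r[0],1),ray(c,r[0],12).round(1),P.round(0).tolist())
    e=np.diff(P,axis=0);print(np.linalg.norm(e,axis=1),np.degrees(np.arctan2(e[:,1],e[:,0])))
E
```

```text
lens [305.4 228.7] [18.8 19.1] 8.130102157592773 [ 448.9 -203.8   84. ]
lens [312.  192.5] [19. 20.] 90.0 [ 561.4 -223.6   84. ]
rack [308.7 211.7] [ 505.5 -218.7   12. ] [[419.0, -161.0], [607.0, -195.0], [593.0, -277.0], [405.0, -243.0]]
[191.10106484  83.49846832 190.97590307] [-10.07022492 -99.96996965 169.70504453]
stand [166.6 219.1] [476.6 241.9  12. ] [[443.0, 288.0], [516.0, 285.0], [510.0, 196.0], [437.0, 199.0]]
[73.09373839 89.0725732  73.06917856] [ -2.67980399 -93.7651426  177.07602892]
```

```bash
cat >> h.py <<'E'
from scipy.spatial.transform import Rotation as Ro
def frames(cr=np.radians(-10.0),cs=np.radians(-3.2)):
    s5,c5=np.sin(np.radians(50)),np.cos(np.radians(50))
    def ax(a): return np.array([np.cos(a),np.sin(a),0]),np.array([-np.sin(a),np.cos(a),0])
    Z=np.array([0,0,1.]);r,l=ax(cr);n=l*s5+Z*c5;u=-l*c5+Z*s5
    Rg=np.column_stack([n,r,-u])
    r2,l2=ax(cs);n2=-l2*s5+Z*c5;u2=l2*c5+Z*s5
    Rp=np.column_stack([-n2,r2,-u2]);return Rg,Rp   # z col = -up slope
def delta(s,R,p):   # target TCP
    q=np.array(s["ee_rot"]);R0=Ro.from_quat(q[[1,2,3,0]])
    return (np.array(p)-s["eef_pos"])/25,(Ro.from_matrix(R)*R0.inv()).as_rotvec(degrees=True)/5
E
python3 - <<'E'
from h import *
from rig import ctrl
import pickle
Rg,Rp=frames();print(np.linalg.det(Rg),np.linalg.det(Rp))
C=np.array([449,-204,80]);u=-Rg[:,2]
s=ctrl.sense()
print(*[x.round(2) for x in delta(s,Rg,C+u*154)])
c=pickle.load(open("c0.pkl","rb"))["top"]
print(ray(c,(172.4,218.8),56))
E
```

```text
1.0 1.0
[ 8.52  7.03 -4.22] [ 6.57 -5.09 10.6 ]
[475.9704028  213.86716618  56.        ]
```

```bash
python3 -m creep '[[[0.5,0.4,0,0.3,-0.3,0.6],[1.4,1.2,-0.3,1.0,-0.8,1.6],[2.4,2.0,-0.8,1.6,-1.3,2.6],[3.4,2.8,-1.3,2.2,-1.8,3.6],[4.4,3.6,-1.8,2.8,-2.3,4.6],[5.4,4.4,-2.3,3.5,-2.7,5.6],[6.3,5.2,-2.8,4.1,-3.2,6.6],[7.1,5.9,-3.3,4.7,-3.7,7.6],[7.7,6.4,-3.7,5.3,-4.2,8.6],[8.1,6.8,-4.0,5.9,-4.6,9.5],[8.4,7.0,-4.2,6.3,-4.9,10.2],[8.5,7.0,-4.2,6.57,-5.09,10.6],[8.5,7.0,-4.2,6.57,-5.09,10.6],[8.5,7.0,-4.2,6.57,-5.09,10.6],[8.5,7.0,-4.2,6.57,-5.09,10.6]]]' 85
python3 - <<'E'
from h import *
from rig import ctrl
s=ctrl.sense();Rg,Rp=frames();C=np.array([449,-204,80]);u=-Rg[:,2]
print(s["joints"].round(2),*[x.round(2) for x in delta(s,Rg,C+u*154)])
c=ctrl.capture("wrist");import pickle;pickle.dump(c,open("w1.pkl","wb"))
im=c["image"][:,:,::-1].copy()
for X in(C,):
  n=Rg[:,0];r=Rg[:,1]
  for a,b in((-29,-29),(-29,29),(29,29),(29,-29)): cv2.circle(im,tuple(int(v) for v in proj(c,C+6*n+a*r+b*u)),3,(0,0,255),1)
cv2.imwrite("pics/w1.png",im)
E
```

```text
time_s: 1.4
eef_pos: [431.0, -302.4, 199.0]
ee_rot: [-0.219, 0.721, 0.603, 0.262]
force: [0.6, 0.9, 0.2]
grip_width: 0.995
grip_force: 0.0
[-0.99  0.59  1.48  0.46  1.61 -0.93] [ 0.03  0.04 -0.04] [0.01 0.   0.03]
```

View pics/w1.png

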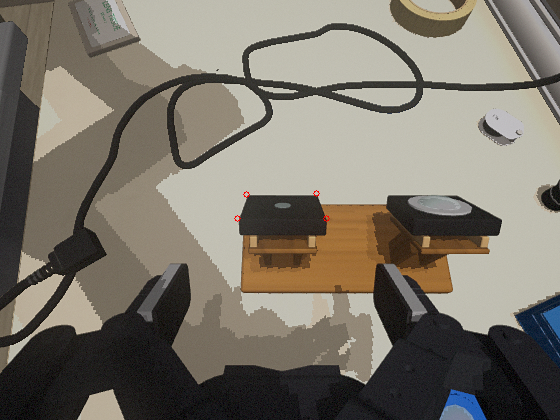

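The wrist view shows the flat lens with its small hole. Its upper face corners are at (239,216), (327,217), (320,196) and (248,196), within 3 px of my predicted marks and centred between the fingers. I'll advance down the slope and grip.

```bash
python3 -m creep '[[[0.05,0.25,-0.3,0,0,0],[0.1,0.6,-0.75,0,0,0],[0.2,1.0,-1.2,0,0,0],[0.25,1.4,-1.7,0,0,0],[0.35,1.8,-2.2,0,0,0],[0.4,2.1,-2.55,0,0,0],[0.45,2.35,-2.85,0,0,0],[0.49,2.5,-3.05,0,0,0],[0.49,2.57,-3.1,0,0,0],[0.49,2.57,-3.1,0,0,0],[0.49,2.57,-3.1,0,0,0]]]' 85 && python3 -m creep '[[[0,0,0,0,0,0],[0,0,0,0,0,0],[0,0,0,0,0,0],[0,0,0,0,0,0],[0,0,0,0,0,0],[0,0,0,0,0,0],[0,0,0,0,0,0],[0,0,0,0,0,0],[0,0,0,0,0,0],[0,0,0,0,0,0],[0,0,0,0,0,0],[0,0,0,0,0,0]]]' 40 40
```

```text
time_s: 2.37
eef_pos: [443.6, -238.4, 121.8]
ee_rot: [-0.219, 0.72, 0.604, 0.262]
force: [0.3, -0.5, 0.8]
grip_width: 1.001
grip_force: 0.0
time_s: 3.37
eef_pos: [443.6, -238.5, 121.8]
ee_rot: [-0.219, 0.72, 0.604, 0.262]
force: [-1.2, -3.7, 5.3]
grip_width: 0.675
grip_force: 42.6
```

Gripped at about 57.6 mm opening. I'll back out up the slope, then look.

```bash
python3 -m creep '[[[-0.02,-0.12,0.15,0,0,0],[-0.07,-0.4,0.5,0,0,0],[-0.15,-0.8,1.0,0,0,0],[-0.22,-1.25,1.5,0,0,0],[-0.3,-1.7,2.05,0,0,0],[-0.37,-2.1,2.55,0,0,0],[-0.4,-2.4,3.2,0,0,0],[-0.4,-2.5,4.0,0,0,0],[-0.4,-2.5,4.8,0,0,0],[-0.4,-2.5,5.5,0,0,0],[-0.4,-2.5,5.9,0,0,0],[-0.4,-2.5,6.0,0,0,0],[-0.4,-2.5,6.0,0,0,0]]]'
python3 - <<'E'
from h import *
from rig import ctrl
import pickle
d={n:ctrl.capture(n) for n in("wrist","side","top")};pickle.dump(d,open("c2.pkl","wb"))
w=d["wrist"]["image"];t=d["top"]["image"][190:245,140:200]
cv2.imwrite("pics/w2.png",np.hstack([cv2.resize(w,(400,300)),cv2.resize(t,(327,300),interpolation=cv2.INTER_CUBIC)])[:,:,::-1])
E
```

```text
time_s: 4.45
eef_pos: [433.4, -300.6, 271.6]
ee_rot: [-0.219, 0.72, 0.604, 0.262]
force: [0.6, -0.1, -1.3]
grip_width: 0.67
grip_force: 42.8
```

View pics/w2.png

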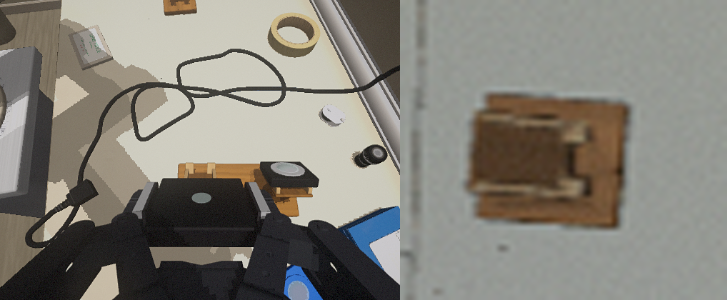

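The lens is in the grip with its flat side and hole showing at (202,198), and the domed lens is still in the rack at (288,172). In the top crop, the stand's rail ends are at px (154,212) and (153,224), and its ledges at (172.5,214) and (172,224). I'll triangulate these with the side view.

```bash
python3 - <<'E'
from h import *
import pickle
from rig import ctrl
d=pickle.load(open("c0.pkl","rb"));T,S=d["top"],d["side"]
for a,b in(((153.9,224.3),(233.75,157.5)),((154.5,211.5),(247,157.5)),((172.1,224),(235,176.8)),((172.5,213.5),(249.2,176.8))):
    X=tri(T,a,S,b);print(X.round(1),(proj(T,X)-a).round(1),(proj(S,X)-b).round(1))
s=ctrl.sense();Rg,Rp=frames();u=-Rp[:,2]
for C in([476,238,80],):
  C=np.array(C);print("u2",u.round(3),*[x.round(2) for x in delta(s,Rp,C+u*174+np.array([0,0,0]))])
E
```

```text
[458.1 262.7  91.1] [ 0.  -0.3] [-0.3  0. ]
[498.1 262.6  88.5] [ 0.1 -0.5] [-0.5  0. ]
[458.2 216.2  47.9] [-0.1  0.5] [ 0.5 -0. ]
[496.2 216.   45. ] [ 0.1 -0.9] [-1.  0.]
u2 [0.036 0.642 0.766] [ 1.96 26.   -2.28] [-15.92   1.84   1.15]
```

```bash
python3 -m creep '[[[0,0.3,0.3,-0.2,0,0],[0.1,1.0,0.8,-0.6,0.1,0.05],[0.2,2.0,1.2,-1.2,0.15,0.1],[0.3,3.2,1.6,-2.0,0.23,0.15],[0.4,4.5,1.8,-2.8,0.32,0.2],[0.5,5.8,2,-3.6,0.42,0.26],[0.6,7.1,2,-4.4,0.5,0.32],[0.7,8.4,2,-5.2,0.6,0.38],[0.8,9.7,2,-6,0.7,0.43],[0.9,11,2,-6.8,0.79,0.5],[1,12.3,2,-7.6,0.88,0.55],[1.1,13.6,2,-8.4,0.97,0.6],[1.2,14.9,2,-9.2,1.06,0.66],[1.3,16.2,2,-10,1.15,0.72],[1.4,17.5,2,-10.8,1.25,0.78],[1.5,18.8,2,-11.6,1.34,0.84],[1.6,20,2,-12.4,1.43,0.9],[1.7,21.2,1.8,-13.2,1.52,0.95],[1.8,22.2,1.5,-13.8,1.6,1.0],[1.85,22.8,1.2,-14.2,1.64,1.03]]]'
python3 - <<'E'
from h import *
from rig import ctrl
s=ctrl.sense();Rg,Rp=frames();u=-Rp[:,2];C=np.array([477.5,237,80])
print(s["joints"].round(2),*[x.round(2) for x in delta(s,Rp,C+u*154-Rp[:,0]*5)])
E
```

```text
time_s: 6.27
eef_pos: [478.9, 272.5, 300.7]
ee_rot: [0.189, 0.702, 0.658, -0.195]
force: [0.4, 0.3, 0.2]
grip_width: 0.672
grip_force: 42.9
[ 0.46  0.52  1.28 -0.48  1.63  0.56] [ 0.16  2.38 -3.98] [-1.68  0.2   0.06]
```

```bash
python3 -m creep '[[[0,0.5,-0.2,-0.4,0.05,0],[0.1,1.3,-0.6,-0.9,0.1,0],[0.1,2.0,-1.2,-1.4,0.2,0],[0.16,2.3,-2.0,-1.68,0.2,0.06],[0.16,2.38,-2.8,-1.68,0.2,0.06],[0.16,2.38,-3.5,-1.68,0.2,0.06],[0.16,2.38,-3.9,-1.68,0.2,0.06],[0.16,2.38,-3.98,-1.68,0.2,0.06],[0.16,2.38,-3.98,-1.68,0.2,0.06],[0.16,2.38,-3.98,-1.68,0.2,0.06]]]'
python3 - <<'E'
from h import *
from rig import ctrl
import pickle
s=ctrl.sense();Rg,Rp=frames();u=-Rp[:,2];C=np.array([477.5,237,80])
print(s["joints"].round(2),*[x.round(2) for x in delta(s,Rp,C+u*56-Rp[:,0]*5)],(u/25).round(4),(Rp[:,0]/25).round(4))
d={n:ctrl.capture(n) for n in("wrist","side","top")};pickle.dump(d,open("c3.pkl","wb"))
r=lambda a:cv2.resize(a,(300,300),interpolation=cv2.INTER_CUBIC)
w=d["wrist"]["image"].copy();n=-Rp[:,0];x=Rp[:,1]
for p in(C-29*u-19.5*x-2*n,C-29*u+19.5*x-2*n,C+29*u-19.5*x-6*n,C+29*u+19.5*x-6*n): cv2.circle(w,tuple(int(v) for v in proj(d["wrist"],p)),3,(255,0,0),1)
si=cv2.resize(d["side"]["image"][120:200,200:280],(380,380),interpolation=cv2.INTER_CUBIC)
o=np.hstack([cv2.resize(w,(420,380)),si]);cv2.imwrite("pics/w3.png",(255*(o/255.)**.6).astype(np.uint8)[:,:,::-1])
E
```

```text
time_s: 7.1
eef_pos: [484.0, 329.1, 203.1]
ee_rot: [0.234, 0.684, 0.645, -0.247]
force: [0.5, -0.0, 0.9]
grip_width: 0.677
grip_force: 43.0
[ 0.56  0.74  1.2  -0.55  1.64  0.71] [-0.19 -2.4  -3.08] [-0.03  0.02  0.04] [0.0014 0.0257 0.0306] [ 0.0017  0.0306 -0.0257]
```

View pics/w3.png

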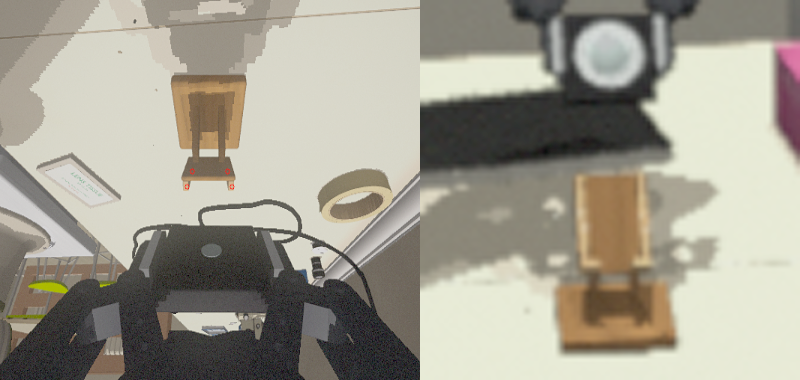

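The wrist view puts the rail ends at (186,184) and (232,184), about 2 px from my prediction. The side view shows the dome facing out, in line above the stand. I'll slide it down the slope.

```bash
python3 -m creep '[[[0,-0.2,-0.25,0,0,0],[-0.05,-0.5,-0.65,0,0,0],[-0.1,-0.9,-1.15,0,0,0],[-0.1,-1.3,-1.65,0,0,0],[-0.15,-1.65,-2.1,0,0,0],[-0.15,-1.9,-2.45,0,0,0],[-0.19,-2.1,-2.7,0,0,0],[-0.19,-2.2,-2.85,0,0,0],[-0.19,-2.3,-2.96,0,0,0],[-0.19,-2.3,-2.96,0,0,0],[-0.19,-2.3,-2.96,0,0,0]]]'
python3 - <<'E'
from h import *
from rig import ctrl
s=ctrl.sense();Rg,Rp=frames();u=-Rp[:,2];C=np.array([477.5,237,80])
e=s["eef_pos"]-C;print((Rp.T@e).round(1),(Rp.T@s["force"]).round(1))
E
```

```text
time_s: 8.17
eef_pos: [479.2, 271.7, 128.2]
ee_rot: [0.234, 0.684, 0.645, -0.248]
force: [0.3, 0.4, -1.4]
grip_width: 0.674
grip_force: 43.0
[ -4.4  -0.3 -59.2] [1.3 0.2 0.8]
```

```bash
cat > st.py <<'E'
from h import *
from rig import ctrl
s=ctrl.sense();Rg,Rp=frames();C=np.array([477.5,237,80])
print("tool-frame off",(Rp.T@(s["eef_pos"]-C)).round(1),"F",(Rp.T@s["force"]).round(1))
E
python3 -m creep '[[[0,-0.03,-0.03,0,0,0],[0,-0.05,-0.06,0,0,0],[0,-0.08,-0.09,0,0,0],[0,-0.1,-0.12,0,0,0],[0,-0.1,-0.12,0,0,0]]]' | grep force; python3 st.py
python3 -m creep '[[[0,-0.03,-0.03,0,0,0],[0,-0.05,-0.06,0,0,0],[0,-0.05,-0.06,0,0,0],[0,-0.05,-0.06,0,0,0]]]' | grep force; python3 st.py
```

```text
force: [1.0, 0.2, -1.3]
grip_force: 43.0
tool-frame off [ -4.3  -0.3 -54.8] F [1.  1.  0.9]
force: [0.2, 0.1, -1.0]
grip_force: 43.0
tool-frame off [ -4.3  -0.2 -53. ] F [0.7 0.2 0.7]
```

```bash
python3 -m creep '[[[0,-0.03,-0.03,0,0,0],[0,-0.05,-0.06,0,0,0],[0,-0.05,-0.06,0,0,0],[0,-0.05,-0.06,0,0,0]]]' | grep force; python3 st.py
python3 -m creep '[[[0,-0.03,-0.03,0,0,0],[0,-0.05,-0.06,0,0,0],[0,-0.05,-0.06,0,0,0],[0,-0.05,-0.06,0,0,0]]]' | grep force; python3 st.py
```

```text
force: [-0.5, 2.8, 2.3]
grip_force: 43.1
tool-frame off [ -4.3  -0.1 -51.3] F [ 0.6 -0.7 -3.5]
force: [-4.6, 10.2, 13.4]
grip_force: 44.9
tool-frame off [ -4.5  -0.2 -51.2] F [ -1.   -5.2 -16.6]
```

```bash
python3 - <<'E'
from h import *
from rig import ctrl
d={n:ctrl.capture(n) for n in("side","top")}
a=d["side"]["image"][130:200,200:280];b=d["top"]["image"][190:250,130:200]
o=np.hstack([cv2.resize(a,(430,376),interpolation=cv2.INTER_CUBIC),cv2.resize(b,(360,376),interpolation=cv2.INTER_CUBIC)])
cv2.imwrite("pics/w4.png",(255*(o/255.)**.6).astype(np.uint8)[:,:,::-1])
E
```

```text
(no output)
```

View pics/w4.png

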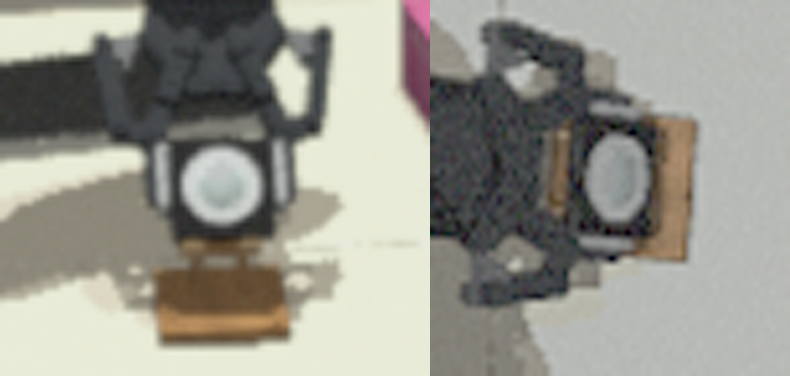

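The lens meets the ledges (16 N along the slope, 3 mm past nominal) and looks square in both views. Now I'll press it back onto the rails.

```bash
python3 -m creep '[[[0,0.03,0.03,0,0,0],[0,0.06,0.0,0,0,0],[0,0.09,-0.02,0,0,0],[0,0.12,-0.05,0,0,0],[0,0.12,-0.05,0,0,0],[0,0.12,-0.05,0,0,0]]]' | grep force; python3 st.py
python3 -m creep '[[[0,0.03,-0.025,0,0,0],[0,0.06,-0.05,0,0,0],[0,0.06,-0.05,0,0,0],[0,0.06,-0.05,0,0,0]]]' | grep force; python3 st.py
```

```text
force: [-2.8, 1.2, 14.3]
grip_force: 44.0
tool-frame off [ -2.5   0.2 -51.3] F [ -8.4  -2.9 -11.7]
force: [-4.5, -9.8, 22.2]
grip_force: 44.1
tool-frame off [ -2.2   0.2 -51.3] F [-21.9  -3.9 -10.6]
```

On rails and ledges. I'll ease off slightly and release.

```bash
python3 -m creep '[[[0,-0.02,0.03,0,0,0],[0,-0.03,0.04,0,0,0],[0,-0.03,0.04,0,0,0]]]' | grep force; python3 st.py
python3 -m creep '[[[0,0,0,0,0,0],[0,0,0,0,0,0],[0,0,0,0,0,0],[0,0,0,0,0,0],[0,0,0,0,0,0],[0,0,0,0,0,0],[0,0,0,0,0,0],[0,0,0,0,0,0]]]' 80 ; python3 st.py
python3 - <<'E'
from h import *
from rig import ctrl
d={n:ctrl.capture(n) for n in("side","top")}
a=d["side"]["image"][130:200,200:280];b=d["top"]["image"][190:250,130:200]
o=np.hstack([cv2.resize(a,(430,376),interpolation=cv2.INTER_CUBIC),cv2.resize(b,(360,376),interpolation=cv2.INTER_CUBIC)])
cv2.imwrite("pics/w5.png",(255*(o/255.)**.6).astype(np.uint8)[:,:,::-1])
E
```

```text
force: [-2.6, -4.7, 14.6]
grip_force: 43.9
tool-frame off [ -2.4   0.2 -51.3] F [-13.1  -2.3  -8.1]
time_s: 11.43
eef_pos: [479.0, 269.0, 118.8]
ee_rot: [0.234, 0.684, 0.645, -0.248]
force: [-0.4, -0.1, -0.5]
grip_width: 0.933
grip_force: 0.0
tool-frame off [ -0.4  -0.3 -50.3] F [ 0.2 -0.4  0.5]
```

View pics/w5.png

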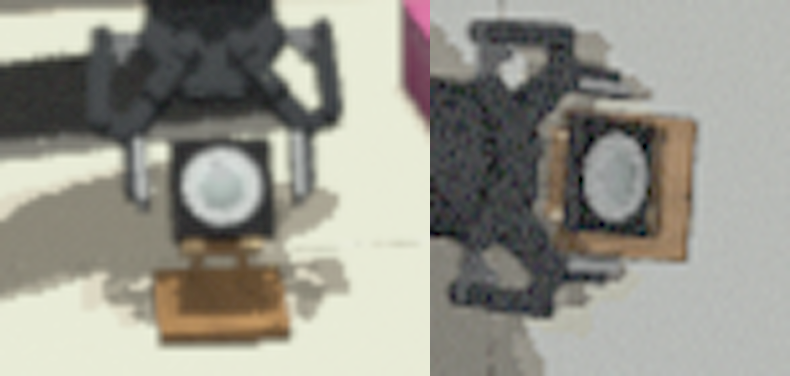

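Released: the lens sits with its dome out at (222,185), its lower edge on the ledges, and both fingers clear. I'll retreat up the slope.

```bash
python3 -m creep '[[[0.02,0.2,0.24,0,0,0],[0.05,0.5,0.6,0,0,0],[0.08,1.0,1.2,0,0,0],[0.1,1.5,1.8,0,0,0],[0.15,2.0,2.4,0,0,0],[0.2,2.5,3.0,0,0,0],[0.2,3.0,3.6,0,0,0],[0.2,3.4,4.2,0,0,0],[0.2,3.6,4.6,0,0,0],[0.2,3.6,4.7,0,0,0],[0.2,3.6,4.7,0,0,0],[0.2,3.6,4.7,0,0,0]]]' 85
python3 - <<'E'
from h import *
from rig import ctrl
d={n:ctrl.capture(n) for n in("side","top")}
a=d["side"]["image"][140:290,200:350];b=d["top"]["image"][170:250,140:340]
o=np.hstack([cv2.resize(a,(300,300),interpolation=cv2.INTER_CUBIC),cv2.resize(b,(500,200),interpolation=cv2.INTER_CUBIC)[:200] if 0 else cv2.resize(b,(500,300),interpolation=cv2.INTER_CUBIC)])
cv2.imwrite("pics/w6.png",(255*(o/255.)**.6).astype(np.uint8)[:,:,::-1])
hsv=cv2.cvtColor(d["top"]["image"],cv2.COLOR_RGB2HSV);m=(hsv[...,2]<75).astype(np.uint8)*255
for x0,x1 in((150,190),(290,330)):
  k=np.zeros_like(m);k[178:240,x0:x1]=m[178:240,x0:x1]
  for q in cv2.findContours(k,cv2.RETR_EXTERNAL,cv2.CHAIN_APPROX_NONE)[0]:
    if cv2.contourArea(q)>60:
      r=cv2.minAreaRect(q);print(np.round(r[0],1),np.round(r[1],1),ray(d["top"],r[0],80).round(1))
E
```

```text
time_s: 12.53
eef_pos: [483.9, 358.7, 235.9]
ee_rot: [0.234, 0.684, 0.645, -0.249]
force: [0.2, -0.2, -0.3]
grip_width: 0.999
grip_force: 0.0
[164.3 217.7] [20.6 19.2] [478.3 234.   80. ]
[307.4 229.1] [14.7 11. ] [ 447.9 -210.3   80. ]
[312.  192.5] [19. 20.] [ 561.8 -223.9   80. ]
```

View pics/w6.png

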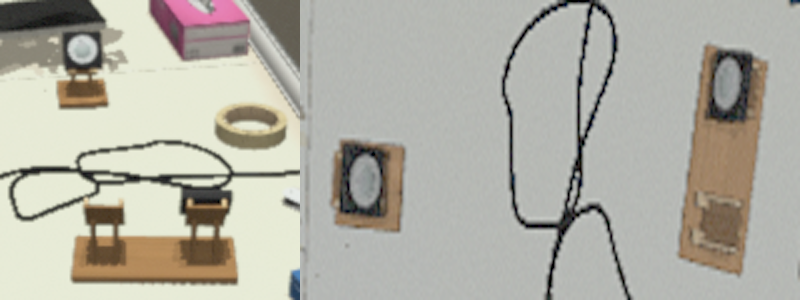

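The lens is seated dome-out in the stand, with its centre at about (478,234), within roughly 3 mm of the expected seat. The other lens has not moved (312,192.5), and the arm is clear.

```bash
python3 -c "
from rig import ctrl
print(ctrl.finish_job())"
```

```text
the job is handed in; nothing more can be done
None
```

I turned over the upside-down lens and left it released in the left stand, dome facing up and outwards and centred about 3 mm from where I measured the seat. The other lens hasn't moved in the rack, and I handed the job in at about 12.6 s; no verdict came back.

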